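# Bring a counterbalanced honing head over from park to its work rest

## Robot

A 6-joint arm with a two-finger parallel gripper is mounted at the origin on the work surface. World frame = base frame: x ahead of the robot, y to its left, z up, the work surface at z = 0. Lengths are in m, angles in rad, forces in N, time in s.
With the tool pointing down it reaches from about 0.4 to 0.825 m from the base axis. Payload 7 kg.
Tool frame: the origin (TCP) lies at the very end of the fingers, on their centre line; the grasp point (between the pads) lies 19 mm behind it (arm.pinch_z is the z of the grasp point in the tool frame, in m); z points along the fingers, y is the direction in which the jaws open and shut (so a half turn about z gives the same grasp; the last joint's range is limited). The gripper opens to 88 mm and grips with 3 to 60 N. Pads are 19 mm wide; open, the fingers measure 130 mm over their backs; the gripper's body (78 mm by 193 mm) begins 47 mm behind the grasp point.
Start: joints at [1.514, 0.359, 0.012, 0, -1.224, -0.288], TCP at [0.228, 0.635, 0.227] pointing down, gripper open.
Joint ranges: [-3.07, 3.07], [-1.43, 2.12], [-1.02, 1.25], [-3.03, 1.67], [-3.05, -0], [-3.03, 3.03]. Speed limits (rad/s): [2.39, 2.39, 3.01, 3.14, 3.14, 3.14].

## Interface

Orientations are given as [roll, pitch, yaw] about the fixed x, y, z axes, in that order (R = Rz(yaw) Ry(pitch) Rx(roll)).
In Python, from station import arm gives the robot as it stands.
- The arm moves only by the tool drive_tool, never from a script. Its argument "targets" is a list of rows, each a list of 6 numbers: the shift along the world's x, y, z in units of 0.04 m (1.0 is 0.04 m), then the turn, a rotation vector about the world's x, y, z in units of 6 degrees (1.0 is 6 degrees). In form: [[x, y, z, wx, wy, wz], ...]. A call has 1 to 5 rows; each row shifts and turns the commanded pose from where the row before left it; what a row does not reach is not made up. A row lasts 1/8 s, in which the tool goes at most 62.5 mm and 10.7 degrees, less where a joint would pass 70% of its speed; a pose out of reach is approached as far as the arm can. A call with a number of a shift or a turn outside -1 to 1 is refused whole. A call with a gripper value outside its range is refused whole. "claw" is the opening, from 0 (shut) to 1 (fully open), set as the call begins (left out, the last holds). The fingers move at their own pace and stop on an object; "newtons" is the grip in N (left out, the last holds). Time passes only in rows, so rows that do not move let the fingers close. It gives the time, the measured TCP pose, the force and the opening at its end, in the units of the state.
- arm.get_state(): the state, without advancing time (a new reading comes with each control period).
- arm.grab_frame(name): name is "scene" or "top" or "wrist"; returns (picture, depth): 384x512x3 uint8, red, green, blue; 384x512 float32, m along the optical axis (not along the pixel's ray), 0 where there is no reading.
- arm.get_calibration(name): a dict with "mtx" (3x3 intrinsics, pixels), "dist_coeffs" ([k1, k2, p1, p2, k3] as OpenCV has them; the pictures are not rectified), "origin" and "rotation" of the camera in the world. Camera axes: x right, y up, looking along -z (the intrinsics and any distortion apply to the point x, -y, -z); pixel columns grow to the right and rows downward; lengths in m; the calibration is good to about 2 mm. A picture is of the moment at which its call begins: read the wrist's pose just before it. get_calibration takes no time and is no camera call; for the wrist camera it gives the pose at the moment of the call.
- arm.job_done(): hands the job in, once; it reports no verdict.
Trained networks look in the newest picture that a camera, given by its name, has taken for a name from the list of things; names that differ only in an ending like _2 or _b are one class to them, and where a whole thing is asked for, a point or a joint stands for the part that bears it (a point fixed in the world has none). Each returns a list of dicts, best first, with "score" (0 to 1); they miss things now and then, are a little off and sometimes report something else, mostly with a low value. They report only what shows in the picture. A call takes as long as a camera call.
- arm.search_frame(target, camera): "point" ([x, y, z] in m, in the coordinates of the camera as it stood for that picture, good to about 4 mm: the middle of the surface that is visible of it).
- arm.cut_out(target, camera): "pixels" (384x512 bool, what is visible of it).
- arm.landmark_of(target, camera): "point" ([x, y, z] in m, in the coordinates of the camera as it stood for that picture, good to about 4 mm: a listed point, or the origin of a listed thing).
The state is a dict: "t": time; "q": joint angles; "qd": joint speeds; "joint_efforts": joint torques, N m; "eef_pos": TCP position; "ee_rot": TCP orientation; "force": force on the tool from outside, world axes, zero at the start; "moment": the same for the moment, N m; "width": finger opening in m.
Only numpy, scipy, OpenCV 4.12 (cv2) and the standard library are available. Lean on these libraries where they do the work, as an engineer would, in place of code of your own. Each camera call takes 0.05 s, during which the arm holds its last target. There are 200 camera calls.

## Task

Bring the parked honing head over to its work rest, handling only the knob of the sprung lever: first bring the beam level and keep the needle between the two limit pegs of the gauge for 6 seconds, then lower the head gently until it sits fully on its rest, and let go. Never let the beam race or slam, keep the arm off the beam, motor, wheel and counterweight, and leave the tub, jug and chisel alone.

Things in the scene. Friction and masses are not known exactly. Their poses are not given: they have to be found in the camera images.
- stand: White and grey stand fixed to the bench: base plate 200 x 460 x 12 mm, two bearing cheeks at its middle, a post with a black rest pad on either side. Origin: on the bench under the pivot. x = along the pivot axle, away from the robot at yaw 0; y = along the beam to the head; z up. Place and yaw (up to 0.3 rad either way) vary. The axle is 150 mm above the bench.
- rocker (a joint): Beam angle, rad: 0 = level, positive = head down, negative = counterweight down. Stops at -0.30 (parked, the start) and +0.30 (head on its work rest; fully down is above 0.27). The limit pegs of the gauge stand for -0.10 and +0.10. Turns on the axle with 0.25 N m s/rad of damping. Left alone it falls to a stop and stays there. Over 0.45 rad/s counts as racing or a slam.
- lever (a joint): Lever angle relative to the beam, rad: 0 = square to the beam, positive = knob swung towards the head. Lever and beam share the axle and are joined only by a torsion spring, nominally 1.1 N m/rad (range 1.2 rad either way): 1.1 x this angle (N m) drives the head down. Angle from vertical = rocker + lever. The spring is weaker than the beam's top-heaviness: a lever held still lets the beam fall.
- lever_knob (a point): Centre of the knob on the lever's upper end: black cylinder, 32 mm diameter, 36 mm long, axis along the stand's x, on a 10 mm rod, 165 mm from the axle. Pinched from above on its flat ends (fingers closing along the stand's x) it turns between the fingers. It moves in the stand's y-z plane, at height 150 mm + 165 mm x cos(lever angle from vertical).
- bar: Aluminium beam 36 x 400 x 20 mm with head and counterweight on it. Origin: on the axle, mid-beam; x along the axle, y along the beam to the head. The whole is top-heavy: inertia about the axle 0.18 kg m2, gravity topples it with 1.6 N m per rad away from level (nominal). A black needle at its +x side is upright when level and plays before the gauge plate. The arm must not touch it.
- head: Blue motor, 84 mm diameter, with a pale honing wheel 124 mm in diameter, on the beam's +y end. Origin 225 mm out from the axle and 40 mm above the beam's middle line; wheel centre 10 mm higher. Mass nominally 1.6 kg, unknown to 7 percent, so up to 0.25 N m of steady imbalance acts either way. The arm must not touch it.
- counterweight: Dark steel block 90 x 80 x 80 mm on the beam's -y end, 1.6 kg. Origin 225 mm out from the axle and 40 mm above the beam's middle line. The arm must not touch it.
- tub: Paste tub, yellow lid, 60 mm in diameter and high, standing beyond the stand; origin under its centre. Leave alone.
- jug: Clear mug with a handle, 90 mm wide, 120 mm high, standing beyond the stand; origin under its centre. Leave alone.
- chisel: Chisel with a wooden handle, 240 mm long, 26 mm high, lying beyond the stand; origin on its underside near its middle. Leave alone.

How it is judged:
On the way:
1. the beam is kept level, needle between the limit pegs (within 0.1 rad), for 6 s (value of joint rocker between -0.1 and 0.1 rad), for 6 s.
At the end, for the whole second after the job is handed in: The head lies on its work rest (beam angle above 0.27 rad), at rest (below 0.05 rad/s), and the lever is let go (value of joint rocker above 0.27 rad and velocity of joint rocker between -0.05 and 0.05 rad/s and contact force between the arm and lever below 0.1 N); the robot touches nothing.
It fails at once if the beam slams or races (faster than 0.45 rad/s) (velocity of joint rocker above 0.45 rad/s or velocity of joint rocker below -0.45 rad/s).
It fails at once if the arm pushes the beam, motor, wheel or counterweight instead of the lever (over 1 N) (contact force between the arm and bar above 1 N).
It fails at once if a bystander is moved (over 30 mm) (distance of any of tub, jug, chisel from where it was at the start of the episode above 0.03 m).
It also fails if it takes over 67 s, if anything falls off the work surface, if the arm or the gripper's body presses on something with over 40 N, if the wrist force passes 120 N, or if a joint passes its speed limit or range.

## Working session

There is one attempt and no reset: what is moved stays moved. The work goes in short steps, Python scripts to look and compute and a tool call to move; the robot and the scene stay as the last step left them, time stands still between calls to the robot, and variables do not carry over. Pictures are saved under pics/ and viewed, about 8 in all and at most 12, crops included, and the job is handed in when it is done.

Besides the shell and the picture viewer there is one more tool, called as name(argument=value, ...), one argument or row to a line, values as JSON. drive_tool: Moves the arm, as the interface text tells. Shifts and turns lie within -1 to 1; 1 stands for 0.04 m of shift or 6 degrees of turn. Its arguments: {"type":"object","properties":{"targets":{"type":"array"},"claw":{"type":"number"},"newtons":{"type":"number"}},"required":["targets"]}

```bash
ls; mkdir -p pics; cat > h.py <<'E'
import numpy as np, cv2
from station import arm
def w(cam,p):
    c=arm.get_calibration(cam); return np.array(c['origin'])+np.array(c['rotation'])@np.array(p)
E
python3 - <<'E'
from h import *
s=arm.get_state(); print(s['t'],s['eef_pos'],s['ee_rot'],s['force'],s['width'])
for c in ['scene','top']:
    im,d=arm.grab_frame(c); cv2.imwrite(f'pics/{c}0.png',im[:,:,::-1])
    for n in ['stand','lever_knob','bar','head','counterweight','tub','jug','chisel']:
        r=arm.landmark_of(n,c)
        print(c,n,[(np.round(w(c,x['point']),3),round(x['score'],2)) for x in r[:2]])
    print(np.round(arm.get_calibration(c)['origin'],3))
print(arm.get_state()['t'])
E
```

```text
pics
0.0 [0.22802568 0.63481305 0.22564749] [ 3.13998767e+00 -1.39882278e-04 -3.44945521e-01] [ 0.12675053 -0.4711288   0.20980989] 0.08790713069480065
scene stand []
scene lever_knob [(array([-0.994, -2.026, -0.968]), 0.85)]
scene bar [(array([-1.21 , -2.242, -1.183]), 0.68)]
scene head [(array([-0.944, -1.976, -0.917]), 0.6)]
scene counterweight [(array([-1.378, -2.41 , -1.351]), 0.63)]
scene tub [(array([-1.366, -2.397, -1.339]), 0.59)]
scene jug [(array([-1.203, -2.235, -1.177]), 0.73)]
scene chisel [(array([-1.047, -2.079, -1.02 ]), 0.79), (array([-1.205, -2.237, -1.178]), 0.71)]
[1.211 0.179 1.238]
top stand [(array([2.312, 1.896, 3.055]), 0.69)]
top lever_knob [(array([1.856, 1.44 , 2.599]), 0.84)]
top bar [(array([2.397, 1.981, 3.14 ]), 0.7), (array([2.081, 1.665, 2.825]), 0.68)]
top head [(array([1.874, 1.458, 2.617]), 0.95)]
top counterweight [(array([2.184, 1.769, 2.928]), 0.91)]
top tub [(array([2.399, 1.983, 3.142]), 0.56)]
top jug [(array([2.376, 1.96 , 3.119]), 0.63)]
top chisel [(array([2.319, 1.903, 3.062]), 0.69)]
[0.448 0.032 1.191]
0.9
```

```bash
cat > h.py <<'E'
import numpy as np, cv2
from scipy.spatial.transform import Rotation as R
from station import arm
def rot(c):
    r=np.array(c['rotation']); return r if r.shape==(3,3) else R.from_euler('xyz',r).as_matrix() if r.size==3 else R.from_quat(r).as_matrix()
def w(cam,p):
    c=arm.get_calibration(cam); return np.array(c['origin'])+rot(c)@np.array(p)
E
python3 - <<'E'
from h import *
print(arm.get_calibration('top'), arm.get_calibration('wrist'))
for c in ['top','scene']:
    for n in ['lever_knob','head','counterweight','bar','stand']:
        r=arm.landmark_of(n,c)
        print(c,n,[(np.round(x['point'],3),np.round(w(c,x['point']),3),round(x['score'],2)) for x in r[:2]])
E
```

```text
{'mtx': array([[385.5139763 ,   0.        , 254.29244949],
       [  0.        , 385.5139763 , 187.29861215],
       [  0.        ,   0.        ,   1.        ]]), 'dist_coeffs': array([-0.0257232,  0.       ,  0.       ,  0.       ,  0.       ]), 'origin': array([0.44802875, 0.03222642, 1.19144443]), 'rotation': array([ 0.17478182, -0.01298699, -1.55349331])} {'mtx': array([[324.48734866,   0.        , 255.48390525],
       [  0.        , 324.48734866, 190.17490046],
       [  0.        ,   0.        ,   1.        ]]), 'dist_coeffs': array([0.03264114, 0.        , 0.        , 0.        , 0.        ]), 'origin': array([0.29286635, 0.61341142, 0.38457657]), 'rotation': array([-2.57284116e-01, -5.52879810e-05, -1.91501075e+00])}
top lever_knob [(array([ 0.16 , -0.087, -0.887]), array([ 0.52 , -0.138,  0.305]), 0.84)]
top head [(array([-0.088, -0.146, -0.926]), array([0.464, 0.109, 0.253]), 0.95)]
top counterweight [(array([ 0.33 , -0.082, -1.08 ]), array([ 0.561, -0.31 ,  0.118]), 0.91)]
top bar [(array([ 0.26 ,  0.08 , -1.226]), array([ 0.744, -0.238,  0.002]), 0.7), (array([ 0.111, -0.128, -1.038]), array([ 0.504, -0.092,  0.149]), 0.68)]
top stand [(array([ 0.108, -0.15 , -1.186]), array([ 0.508, -0.091, -0.001]), 0.69)]
scene lever_knob [(array([-0.16 ,  0.162, -1.18 ]), array([ 0.521, -0.137,  0.306]), 0.85)]
scene head [(array([ 0.096,  0.133, -1.229]), array([0.465, 0.113, 0.251]), 0.6)]
scene counterweight [(array([-0.336,  0.07 , -1.341]), array([ 0.557, -0.308,  0.12 ]), 0.63)]
scene bar [(array([-0.109,  0.082, -1.316]), array([ 0.509, -0.086,  0.149]), 0.68)]
scene stand []
```

View pics/top0.png

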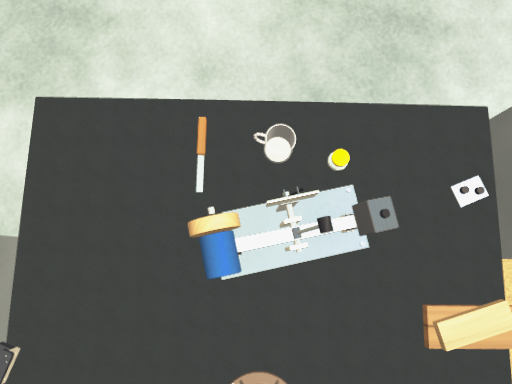

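View pics/scene0.png

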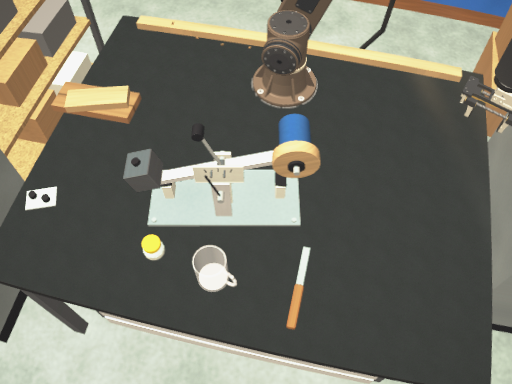

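Stand: origin ≈ (0.507, -0.089), yaw ≈ 0.22. The knob sits at ≈ (0.52, -0.138, 0.306), which matches the -0.30 parked geometry. The pictures show the knob at top (325,224) and scene (197,131), and the wheel at scene (296,158). I'll go over high first.

drive_tool(
  targets=[
    [0.4,-0.5,1,0,0,-0.5],
    [0.4,-0.5,1,0,0,-0.5],
    [0.4,-0.5,1,0,0,-0.5],
    [0.4,-0.5,1,0,0,-0.5],
    [0.4,-0.5,1,0,0,-0.5],
  ],
  claw=1,
)

```text
t: 2.02
eef_pos: [0.3086, 0.5344, 0.4281]
ee_rot: [-3.141, 0.0, -0.608]
force: [-0.9, 2.1, -1.1]
width: 0.0879
```

drive_tool(
  targets=[
    [0.35,-1,0,0,0,-0.45],
    [0.35,-1,0,0,0,-0.45],
    [0.35,-1,0,0,0,-0.45],
    [0.35,-1,0,0,0,-0.45],
    [0.35,-1,0,0,0,-0.45],
  ],
)

```text
t: 2.65
eef_pos: [0.3784, 0.3338, 0.4268]
ee_rot: [-3.141, 0.0, -0.844]
force: [-0.2, 0.2, 0.0]
width: 0.0876
```

drive_tool(
  targets=[
    [0.35,-1,0,0,0,-0.45],
    [0.35,-1,0,0,0,-0.45],
    [0.35,-1,0,0,0,-0.45],
    [0.35,-1,0,0,0,-0.45],
    [0.35,-1,0,0,0,-0.45],
  ],
)

```text
t: 3.28
eef_pos: [0.4483, 0.1338, 0.4269]
ee_rot: [-3.141, 0.0, -1.079]
force: [0.1, -0.2, 0.3]
width: 0.0876
```

drive_tool(
  targets=[
    [0.35,-1,0,0,0,-0.45],
    [0.35,-1,0,0,0,-0.45],
    [0.35,-1,0,0,0,-0.45],
    [0.35,-1,0,0,0,-0.45],
    [0.35,-1,0,0,0,-0.45],
  ],
)

```text
t: 3.9
eef_pos: [0.5184, -0.0662, 0.4268]
ee_rot: [-3.141, -0.0, -1.315]
force: [0.5, -0.1, -0.5]
width: 0.088
```

drive_tool(
  targets=[
    [0.03,-0.9,-0.3,0,0,-0.15],
    [0.03,-0.88,-0.3,0,0,-0.15],
    [0,0,0,0,0,0],
  ],
)

```text
t: 4.28
eef_pos: [0.52, -0.1378, 0.4013]
ee_rot: [3.139, 0.0, -1.348]
force: [0.2, 0.1, 0.6]
width: 0.0876
```

```bash
cat >> h.py <<'E'
def K(cam):
    c=arm.get_calibration(cam); return c['mtx'],c['dist_coeffs'],np.array(c['origin']),rot(c)
F=np.diag([1.,-1,-1])
def project(P,cal):
    m,d,o,Rm=cal; q=(np.atleast_2d(P)-o)@Rm@F
    return cv2.projectPoints(q,np.zeros(3),np.zeros(3),m,d)[0].reshape(-1,2)
def unproject(mask,depth,cal):
    m,d,o,Rm=cal; v,u=np.nonzero(mask&(depth>0)); z=depth[v,u]
    n=cv2.undistortPoints(np.stack([u,v],1).astype(float).reshape(-1,1,2),m,d).reshape(-1,2)
    return (np.c_[n,np.ones(len(z))]*z[:,None])@F@Rm.T+o
E
python3 - <<'E'
from h import *
im,d=arm.grab_frame('scene'); cv2.imwrite('pics/scene1.png',im[:,:,::-1])
cal=K('scene')
for n in ['lever_knob','head','counterweight','bar']:
    r=arm.landmark_of(n,'scene'); print(n,[(np.round(w('scene',x['point']),3),round(x['score'],2)) for x in r[:2]])
r=arm.cut_out('head','scene'); m=r[0]['pixels']; print(r[0]['score'],m.sum())
hsv=cv2.cvtColor(im,cv2.COLOR_RGB2HSV)
blue=(hsv[...,0]>95)&(hsv[...,0]<130)&(hsv[...,1]>120)&m
wood=(hsv[...,0]>8)&(hsv[...,0]<28)&(hsv[...,1]>60)&m
for q in (blue,wood):
    v,u=np.nonzero(q); print(q.sum(),u.mean(),v.mean(),u.min(),u.max(),v.min(),v.max(),np.unique(hsv[q][:,0])[[0,-1]], hsv[q].mean(0)); P=unproject(q,d,cal); print(P.mean(0),P.min(0),P.max(0))
im,d=arm.grab_frame('wrist'); cv2.imwrite('pics/wrist1.png',im[:,:,::-1])
for n in ['lever_knob','bar','stand']:
    r=arm.landmark_of(n,'wrist'); print(n,[(np.round(w('wrist',x['point']),3),round(x['score'],2)) for x in r[:2]])
print(arm.get_state()['eef_pos'],arm.get_state()['ee_rot'],arm.get_state()['t'])
cv2.imwrite('pics/a.png',cv2.resize(np.hstack([cv2.imread('pics/scene1.png'),cv2.imread('pics/wrist1.png')]),(800,300)))
E
```

```text
lever_knob [(array([ 0.518, -0.135,  0.303]), 0.88), (array([ 0.779, -0.047, -0.004]), 0.68)]
head []
counterweight [(array([ 0.557, -0.311,  0.121]), 0.9), (array([ 0.509, -0.087, -0.002]), 0.36)]
bar []
0.83 2304
756 293.64814814814815 127.86904761904762 279 309 114 142 [105 108] [106.07936508 152.12566138 183.35714286]
[0.44467296 0.09970766 0.29695927] [0.39682829 0.05583443 0.27279197] [0.49092404 0.14499163 0.30846583]
1198 295.81135225375624 158.96327212020034 273 318 141 177 [14 27] [ 18.40317195 108.50417362 198.1327212 ]
[0.52970355 0.1225859  0.28016967] [ 0.2517157   0.02686172 -0.00670471] [0.5635205  0.18081815 0.32882292]
lever_knob [(array([ 0.522, -0.139,  0.311]), 0.68), (array([ 0.561, -0.305,  0.114]), 0.49)]
bar [(array([ 0.508, -0.092,  0.15 ]), 0.84)]
stand [(array([ 0.507, -0.083, -0.001]), 0.9), (array([ 0.557, -0.308,  0.117]), 0.7)]
[ 0.5206469  -0.13546465  0.40280286] [-3.14113330e+00 -4.03826106e-05 -1.34401819e+00] 4.775
```

View pics/a.png

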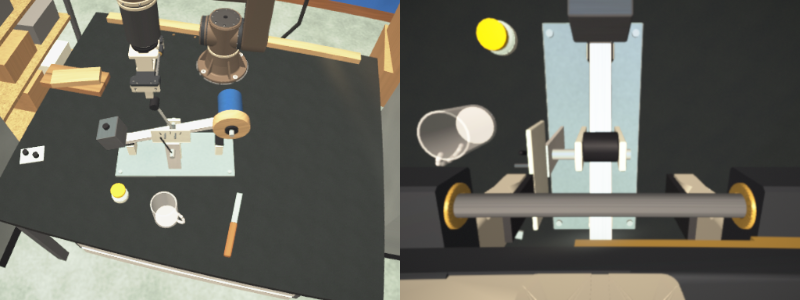

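Scene view: the gripper is directly above the knob and wheel and motor are in the clear. Wrist view: the knob at about (600,147) is centred between the open fingers, with the jaws aligned to the stand's x. I'll descend and pinch.

drive_tool(
  targets=[
    [0,-0.03,-0.8,0,0,0],
    [0,0,-0.8,0,0,0],
    [0,0,-0.8,0,0,0],
    [0,0,-0.45,0,0,0],
  ],
)

```text
t: 5.28
eef_pos: [0.52, -0.1369, 0.2869]
ee_rot: [3.14, 0.001, -1.345]
force: [0.8, -0.5, 0.2]
width: 0.0875
```

drive_tool(
  targets=[
    [0,0,0,0,0,0],
    [0,0,0,0,0,0],
    [0,0,0,0,0,0],
    [0,0,0,0,0,0],
    [0,0,0,0,0,0],
  ],
  claw=0,
  newtons=15,
)

```text
t: 5.9
eef_pos: [0.5207, -0.1372, 0.2889]
ee_rot: [-3.141, -0.0, -1.345]
force: [0.4, 0.9, -0.5]
width: 0.0431
```

drive_tool(
  targets=[
    [0,0,0,0,0,0],
    [0,0,0,0,0,0],
    [0,0,0,0,0,0],
  ],
)

```text
t: 6.28
eef_pos: [0.5205, -0.1372, 0.2887]
ee_rot: [-3.142, -0.0, -1.345]
force: [-0.9, -0.7, 1.5]
width: 0.0358
```

```bash
cat > ctl.py <<'E'
# ctl.py init | ramp <dphi> | mpc <target> : look, estimate the beam, plan one call of 5 rows
import sys, json
from scipy.optimize import least_squares
from h import *
YAW=.222; O=np.array([.507,-.089,0]); L=.165; I,B,ROW,DT=.18,.25,.125,.0125
def T(P): return R.from_euler('z',YAW).apply(np.atleast_2d(P))+O
def look():
    im,d=arm.grab_frame('scene'); h=cv2.cvtColor(im,cv2.COLOR_RGB2HSV); H,S=h[...,0],h[...,1]
    roi=np.zeros(H.shape,bool); roi[108:236,235:355]=1
    bl=(H>95)&(H<130)&(S>120)&roi; wo=(H>8)&(H<28)&(S>60)&roi; wo[:128]=0
    big=lambda m: max((l==i for l in [cv2.connectedComponents(m.astype(np.uint8))[1]] for i in range(1,l.max()+1)),key=np.sum)
    return im,d,big(bl),big(wo)
cen=lambda m: np.array(np.nonzero(m))[::-1].mean(1)
def beam(P,th): return P@R.from_euler('x',-th).as_matrix().T+[0,0,.15]
def theta(f,cal,m):
    g=lambda th: np.concatenate([project(T(beam(np.array(p),th)),cal)[0]+o-c for p,o,c in zip(f['pts'],f['off'],m)])
    r=least_squares(lambda x:g(x[0]),[0.]); return r.x[0],np.abs(r.fun).max()
def sim(x,ts,tph,ph,p):
    th,v=x; c,k,G=p; out=[]; tt=np.arange(ts[0],ts[-1]+DT,DT); q=np.interp(tt,tph,ph); a=[]
    for f in q:
        a.append((th,v)); v=(v+DT/I*(G*np.sin(th)+k*(f-th)+c))/(1+DT*B/I); th+=DT*v
        if abs(th)>.3: th=np.sign(th)*.3; v=0. if v*th>0 else v
    a=np.array(a); return np.c_[np.interp(ts,tt,a[:,0]),np.interp(ts,tt,a[:,1])]
if __name__=='__main__':
    mode=sys.argv[1]; st=arm.get_state(); t=st['t']; im,d,bl,wo=look(); cal=K('scene'); m=[cen(bl),cen(wo)]
    if mode=='init':
        f={'pts':[],'off':[],'log':[],'tph':[t],'ph':[-.30],'pars':[0,1.1,1.6]}
        for q,c in zip((bl,wo),m):
            P=unproject(q,d,cal); P=P[np.abs(P-np.median(P,0)).max(1)<.12].mean(0)
            S=R.from_euler('z',-YAW).apply(P-O); b=R.from_euler('x',-.30).inv().apply(S-[0,0,.15]); print('beam pt',b.round(3))
            f['pts'].append(b.tolist()); f['off'].append((c-project(P,cal)[0]).tolist())
    else:
        f=json.load(open('f.json'))
        if f.get('pend'): f['tph']+=f['pend'][0]; f['ph']+=f['pend'][1]
    th,res=theta(f,cal,m); f['log'].append([t,th]); phi=f['ph'][-1]
    s=R.from_euler('z',-YAW).apply(st['eef_pos']-O)
    print('t %.3f theta %.3f res %.2fpx npx %d %d phi cmd %.3f meas %.3f side %.4f z %.4f (%.4f) F %s'%(t,th,res,bl.sum(),wo.sum(),phi,np.arcsin(s[1]/L),s[0],s[2],.15+L*np.cos(phi)-.019,np.round(st['force'],1)),'w',st['width'])
    f['tph'].append(t); f['ph'].append(phi)
    W=np.array(f['log'][-7:]); p0=np.array([0,1.1,1.6]); x=[th,0]; p=p0
    if len(W)>2:
        fr=lambda z: np.r_[(sim(z[:2],W[:,0],f['tph'],f['ph'],z[2:])[:,0]-W[:,1])/.005,(z[2:]-p0)/[.13,.08,.08],z[1]/.3]
        z=least_squares(fr,np.r_[W[0,1],0,f['pars']],diff_step=1e-4).x; x=sim(z[:2],W[:,0],f['tph'],f['ph'],z[2:])[-1]; p=z[2:]; f['pars']=p.tolist()
        print('theta est %.3f vel %.3f c %.3f k %.3f G %.3f'%(*x,*p),'fit res',np.round((fr(z)[:len(W)]*.005),3))
    t0=t+.05
    if mode=='init': json.dump(f,open('f.json','w')); sys.exit()
    if mode=='ramp': tg=phi+float(sys.argv[2])*np.arange(1,6)/5
    else:
        ref=float(sys.argv[2]); br=np.r_[t,t0,t0+ROW*np.ravel([np.array([2,5])+5*i+.4*i for i in range(4)])]; ts=np.arange(t,br[-1],.05)
        def cost(u):
            y=sim(x,ts,br,np.r_[phi,phi,u],p); v=np.abs(y[:,1])
            return np.r_[(y[:,0]-ref)/.06,v/.3,np.maximum(v-.15,0)*60,np.diff(np.r_[phi,u])/.15,np.maximum(np.abs(np.diff(np.r_[phi,u]))-.2,0)*50]
        u=least_squares(cost,np.full(8,phi),diff_step=1e-4,max_nfev=40).x; y=sim(x,ts,br,np.r_[phi,phi,u],p)
        tg=np.r_[np.linspace(phi,u[0],3)[1:],np.linspace(u[0],u[1],4)[1:]]
        print('pred theta',y[::3,0].round(2),'vmax %.2f'%np.abs(y[:15,1]).max())
    rows=[]; s,zz=f.get('sz',[L*np.sin(phi),L*np.cos(phi)]); acc=f.get('acc',[0,0,0]); acc=np.array(acc); phs=[]
    P0=T([0,L*np.sin(-.3),L*np.cos(-.3)])[0]
    for a in tg:
        r=np.round((T([0,L*np.sin(a),L*np.cos(a)])[0]-P0-acc)/.04,2); acc=acc+r*.04; rows.append([*(r+0.).tolist(),0,0,0])
        Q=R.from_euler('z',-YAW).apply(acc+P0-O); phs.append(float(np.arctan2(Q[1],Q[2])))
    f['acc']=acc.tolist(); f['pend']=[[t0]+[t0+ROW*(i+1) for i in range(5)],[phi]+phs]
    json.dump(f,open('f.json','w')); print('phi plan',np.round(phs,3)); print(json.dumps(rows))
E
python3 ctl.py init && python3 ctl.py ramp 0.2
```

```text
beam pt [-0.019  0.146  0.199]
beam pt [0.07  0.154 0.184]
t 6.275 theta 0.300 res 0.00px npx 756 1254 phi cmd -0.300 meas -0.308 side 0.0026 z 0.2887 (0.2886) F [-0.9 -0.7  1.5] w 0.03581704919922913
t 6.325 theta 0.300 res 0.05px npx 757 1257 phi cmd -0.300 meas -0.308 side 0.0026 z 0.2887 (0.2886) F [-1.5 -0.1  1.3] w 0.03597124164530812
phi plan [-0.261 -0.22  -0.179 -0.14  -0.099]
[[-0.03, 0.15, 0.05, 0, 0, 0], [-0.04, 0.16, 0.03, 0, 0, 0], [-0.04, 0.16, 0.04, 0, 0, 0], [-0.03, 0.16, 0.02, 0, 0, 0], [-0.04, 0.16, 0.02, 0, 0, 0]]
```

```bash
sed -i "s/R.from_euler('x',-.30).inv()/R.from_euler('x',.30).inv()/" ctl.py
python3 ctl.py init && python3 ctl.py ramp 0.2
```

```text
beam pt [-0.019  0.232  0.082]
beam pt [0.07  0.231 0.065]
t 6.375 theta -0.300 res 0.00px npx 758 1254 phi cmd -0.300 meas -0.308 side 0.0026 z 0.2887 (0.2886) F [-1.3 -0.4  2.2] w 0.03560224749383635
t 6.425 theta -0.299 res 0.14px npx 758 1247 phi cmd -0.300 meas -0.308 side 0.0026 z 0.2887 (0.2886) F [-0.7 -1.1  1. ] w 0.03603756420428429
phi plan [-0.261 -0.22  -0.179 -0.14  -0.099]
[[-0.03, 0.15, 0.05, 0, 0, 0], [-0.04, 0.16, 0.03, 0, 0, 0], [-0.04, 0.16, 0.04, 0, 0, 0], [-0.03, 0.16, 0.02, 0, 0, 0], [-0.04, 0.16, 0.02, 0, 0, 0]]
```

The beam points match the given geometry (0.225 out, wheel about 0.05 up), and the knob is pinched at 36 mm. Next is the first ramp.

drive_tool(
  targets=[
    [-0.03,0.15,0.05,0,0,0],
    [-0.04,0.16,0.03,0,0,0],
    [-0.04,0.16,0.04,0,0,0],
    [-0.03,0.16,0.02,0,0,0],
    [-0.04,0.16,0.02,0,0,0],
  ],
)

```text
t: 7.1
eef_pos: [0.5131, -0.1053, 0.2953]
ee_rot: [3.142, -0.0, -1.345]
force: [-2.0, -3.5, 4.6]
width: 0.0361
```

```bash
python3 ctl.py ramp 0.08
```

```text
t 7.100 theta -0.298 res 0.30px npx 757 1228 phi cmd -0.099 meas -0.105 side 0.0024 z 0.2953 (0.2952) F [-2.  -3.5  4.6] w 0.03607438072980163
theta est -0.300 vel 0.000 c 0.000 k 1.100 G 1.600 fit res [ 0.    -0.001 -0.002]
phi plan [-0.084 -0.067 -0.052 -0.034 -0.02 ]
[[-0.01, 0.06, 0.01, 0, 0, 0], [-0.02, 0.07, 0.0, 0, 0, 0], [-0.01, 0.06, 0.01, 0, 0, 0], [-0.02, 0.07, 0.0, 0, 0, 0], [-0.01, 0.06, 0.0, 0, 0, 0]]
```

drive_tool(
  targets=[
    [-0.01,0.06,0.01,0,0,0],
    [-0.02,0.07,0.0,0,0,0],
    [-0.01,0.06,0.01,0,0,0],
    [-0.02,0.07,0.0,0,0,0],
    [-0.01,0.06,0.0,0,0,0],
  ],
)

```text
t: 7.78
eef_pos: [0.5103, -0.0929, 0.296]
ee_rot: [3.141, -0.0, -1.345]
force: [-4.1, -4.1, 6.0]
width: 0.0358
```

```bash
python3 ctl.py ramp 0.08
```

```text
t 7.775 theta -0.301 res 0.02px npx 755 1264 phi cmd -0.020 meas -0.028 side 0.0023 z 0.2960 (0.2960) F [-4.1 -4.1  6. ] w 0.03576318608545339
theta est -0.300 vel 0.000 c 0.000 k 1.100 G 1.600 fit res [ 0.    -0.001 -0.002  0.001]
phi plan [-0.004  0.013  0.027  0.045  0.06 ]
[[-0.02, 0.06, 0.0, 0, 0, 0], [-0.01, 0.07, 0.0, 0, 0, 0], [-0.01, 0.06, 0.0, 0, 0, 0], [-0.02, 0.07, 0.0, 0, 0, 0], [-0.01, 0.06, 0.0, 0, 0, 0]]
```

drive_tool(
  targets=[
    [-0.02,0.06,0.0,0,0,0],
    [-0.01,0.07,0.0,0,0,0],
    [-0.01,0.06,0.0,0,0,0],
    [-0.02,0.07,0.0,0,0,0],
    [-0.01,0.06,0.0,0,0,0],
  ],
)

```text
t: 8.45
eef_pos: [0.5073, -0.0801, 0.2957]
ee_rot: [3.141, -0.0, -1.345]
force: [-4.0, -4.6, 3.6]
width: 0.0359
```

```bash
python3 ctl.py ramp 0.08
```

```text
t 8.450 theta -0.301 res 0.05px npx 756 1265 phi cmd 0.060 meas 0.052 side 0.0022 z 0.2957 (0.2957) F [-4.  -4.6  3.6] w 0.03591495936528001
theta est -0.300 vel 0.000 c 0.000 k 1.100 G 1.600 fit res [ 0.    -0.001 -0.002  0.001  0.001]
phi plan [0.075 0.092 0.108 0.125 0.14 ]
[[-0.02, 0.06, -0.01, 0, 0, 0], [-0.01, 0.07, 0.0, 0, 0, 0], [-0.02, 0.06, -0.01, 0, 0, 0], [-0.01, 0.07, -0.01, 0, 0, 0], [-0.01, 0.06, -0.01, 0, 0, 0]]
```

drive_tool(
  targets=[
    [-0.02,0.06,-0.01,0,0,0],
    [-0.01,0.07,0.0,0,0,0],
    [-0.02,0.06,-0.01,0,0,0],
    [-0.01,0.07,-0.01,0,0,0],
    [-0.01,0.06,-0.01,0,0,0],
  ],
)

```text
t: 9.12
eef_pos: [0.5044, -0.0675, 0.2944]
ee_rot: [3.14, -0.0, -1.345]
force: [-5.7, -5.1, 6.3]
width: 0.0359
```

```bash
python3 ctl.py ramp 0.07
```

```text
t 9.125 theta -0.300 res 0.04px npx 757 1260 phi cmd 0.140 meas 0.131 side 0.0022 z 0.2944 (0.2944) F [-5.7 -5.1  6.3] w 0.0359084983411953
theta est -0.300 vel 0.001 c -0.002 k 1.100 G 1.600 fit res [ 0.    -0.001 -0.002  0.001  0.001  0.   ]
phi plan [0.155 0.167 0.182 0.195 0.211]
[[-0.02, 0.06, 0.0, 0, 0, 0], [-0.01, 0.05, -0.01, 0, 0, 0], [-0.01, 0.06, -0.01, 0, 0, 0], [-0.02, 0.05, -0.01, 0, 0, 0], [-0.01, 0.06, -0.02, 0, 0, 0]]
```

drive_tool(
  targets=[
    [-0.02,0.06,0.0,0,0,0],
    [-0.01,0.05,-0.01,0,0,0],
    [-0.01,0.06,-0.01,0,0,0],
    [-0.02,0.05,-0.01,0,0,0],
    [-0.01,0.06,-0.02,0,0,0],
  ],
)

```text
t: 9.8
eef_pos: [0.5017, -0.0562, 0.2924]
ee_rot: [3.141, -0.0, -1.345]
force: [-5.6, -3.6, 7.1]
width: 0.0358
```

```bash
python3 ctl.py ramp 0.07
```

```text
t 9.800 theta -0.300 res 0.04px npx 755 1258 phi cmd 0.211 meas 0.202 side 0.0021 z 0.2924 (0.2923) F [-5.6 -3.6  7.1] w 0.03584569564728972
theta est -0.299 vel 0.010 c -0.058 k 1.089 G 1.607 fit res [ 0.    -0.001 -0.002  0.001  0.001  0.     0.001]
phi plan [0.226 0.238 0.254 0.267 0.28 ]
[[-0.01, 0.06, -0.01, 0, 0, 0], [-0.01, 0.05, -0.01, 0, 0, 0], [-0.02, 0.06, -0.02, 0, 0, 0], [-0.01, 0.05, -0.01, 0, 0, 0], [-0.01, 0.05, -0.02, 0, 0, 0]]
```

drive_tool(
  targets=[
    [-0.01,0.06,-0.01,0,0,0],
    [-0.01,0.05,-0.01,0,0,0],
    [-0.02,0.06,-0.02,0,0,0],
    [-0.01,0.05,-0.01,0,0,0],
    [-0.01,0.05,-0.02,0,0,0],
  ],
)

```text
t: 10.48
eef_pos: [0.4992, -0.0455, 0.2897]
ee_rot: [3.141, -0.0, -1.345]
force: [-5.7, -4.0, 9.3]
width: 0.0357
```

```bash
python3 ctl.py ramp 0.07
```

```text
t 10.475 theta -0.301 res 0.03px npx 757 1264 phi cmd 0.280 meas 0.271 side 0.0020 z 0.2897 (0.2896) F [-5.7 -4.   9.3] w 0.03572362872667904
theta est -0.299 vel 0.012 c -0.122 k 1.074 G 1.614 fit res [ 0.    -0.002  0.001  0.001  0.     0.     0.001]
phi plan [0.295 0.308 0.322 0.337 0.351]
[[-0.01, 0.06, -0.01, 0, 0, 0], [-0.01, 0.05, -0.02, 0, 0, 0], [-0.02, 0.05, -0.02, 0, 0, 0], [-0.01, 0.06, -0.02, 0, 0, 0], [-0.01, 0.05, -0.02, 0, 0, 0]]
```

drive_tool(
  targets=[
    [-0.01,0.06,-0.01,0,0,0],
    [-0.01,0.05,-0.02,0,0,0],
    [-0.02,0.05,-0.02,0,0,0],
    [-0.01,0.06,-0.02,0,0,0],
    [-0.01,0.05,-0.02,0,0,0],
  ],
)

```text
t: 11.15
eef_pos: [0.4967, -0.0346, 0.2861]
ee_rot: [3.141, -0.0, -1.345]
force: [-6.5, -2.8, 8.9]
width: 0.0359
```

```bash
python3 ctl.py ramp 0.05
```

```text
t 11.150 theta -0.279 res 0.16px npx 756 1261 phi cmd 0.351 meas 0.342 side 0.0020 z 0.2861 (0.2860) F [-6.5 -2.8  8.9] w 0.03590501843186827
theta est -0.279 vel 0.100 c -0.144 k 1.067 G 1.616 fit res [0.    0.001 0.001 0.    0.    0.001 0.   ]
phi plan [0.361 0.372 0.38  0.39  0.401]
[[-0.01, 0.04, -0.01, 0, 0, 0], [-0.01, 0.04, -0.02, 0, 0, 0], [-0.01, 0.03, -0.01, 0, 0, 0], [0.0, 0.04, -0.02, 0, 0, 0], [-0.01, 0.04, -0.01, 0, 0, 0]]
```

Lift-off has happened. I'll drop the ramp plan and let the predictor take over.

```bash
python3 - <<'E'
import json
f=json.load(open('f.json')); r=[-.04,.19,-.07]; f['acc']=[a-.04*b for a,b in zip(f['acc'],r)]; f['pend']=None; json.dump(f,open('f.json','w'))
E
python3 ctl.py mpc 0
```

```text
t 11.200 theta -0.274 res 0.20px npx 752 1255 phi cmd 0.351 meas 0.343 side 0.0019 z 0.2861 (0.2860) F [-6.1 -4.1  8. ] w 0.03552749239684911
theta est -0.273 vel 0.115 c -0.144 k 1.067 G 1.616 fit res [0.    0.001 0.    0.    0.001 0.    0.   ]
pred theta [-0.27 -0.25 -0.23 -0.2  -0.18 -0.16 -0.13 -0.11 -0.09 -0.06 -0.04 -0.02
 -0.01 -0.   -0.    0.    0.    0.   -0.  ] vmax 0.16
phi plan [0.316 0.282 0.274 0.265 0.254]
[[0.03, -0.13, 0.05, 0, 0, 0], [0.03, -0.13, 0.04, 0, 0, 0], [0.01, -0.03, 0.01, 0, 0, 0], [0.0, -0.04, 0.01, 0, 0, 0], [0.01, -0.04, 0.01, 0, 0, 0]]
```

drive_tool(
  targets=[
    [0.03,-0.13,0.05,0,0,0],
    [0.03,-0.13,0.04,0,0,0],
    [0.01,-0.03,0.01,0,0,0],
    [0.0,-0.04,0.01,0,0,0],
    [0.01,-0.04,0.01,0,0,0],
  ],
)

```text
t: 11.88
eef_pos: [0.5, -0.049, 0.2901]
ee_rot: [3.14, 0.001, -1.345]
force: [-5.0, -1.6, 1.4]
width: 0.0359
```

```bash
python3 ctl.py mpc 0
```

```text
t 11.875 theta -0.177 res 1.12px npx 737 1199 phi cmd 0.254 meas 0.248 side 0.0020 z 0.2901 (0.2907) F [-5.  -1.6  1.4] w 0.03593328061402259
theta est -0.176 vel 0.142 c -0.152 k 1.072 G 1.606 fit res [ 0.     0.     0.     0.001 -0.001 -0.001  0.001]
pred theta [-0.18 -0.16 -0.13 -0.11 -0.09 -0.06 -0.04 -0.03 -0.01 -0.01 -0.    0.
  0.    0.    0.   -0.   -0.   -0.   -0.  ] vmax 0.16
phi plan [0.254 0.254 0.238 0.223 0.205]
[[0.0, 0.0, 0.0, 0, 0, 0], [0.0, 0.0, 0.0, 0, 0, 0], [0.02, -0.06, 0.02, 0, 0, 0], [0.01, -0.06, 0.01, 0, 0, 0], [0.02, -0.07, 0.02, 0, 0, 0]]
```

drive_tool(
  targets=[
    [0.0,0.0,0.0,0,0,0],
    [0.0,0.0,0.0,0,0,0],
    [0.02,-0.06,0.02,0,0,0],
    [0.01,-0.06,0.01,0,0,0],
    [0.02,-0.07,0.02,0,0,0],
  ],
)

```text
t: 12.55
eef_pos: [0.5018, -0.0566, 0.2917]
ee_rot: [3.14, 0.001, -1.345]
force: [-4.1, -1.7, -0.3]
width: 0.0361
```

```bash
python3 ctl.py mpc 0
```

```text
t 12.550 theta -0.097 res 2.08px npx 727 1156 phi cmd 0.205 meas 0.200 side 0.0021 z 0.2917 (0.2925) F [-4.1 -1.7 -0.3] w 0.03607972792120403
theta est -0.096 vel 0.104 c -0.181 k 1.110 G 1.582 fit res [ 0.     0.     0.001 -0.001 -0.001 -0.001  0.001]
pred theta [-0.1  -0.08 -0.07 -0.05 -0.03 -0.01 -0.    0.    0.    0.    0.   -0.
 -0.   -0.   -0.   -0.    0.    0.    0.  ] vmax 0.14
phi plan [0.234 0.262 0.221 0.182 0.143]
[[-0.03, 0.11, -0.03, 0, 0, 0], [-0.02, 0.11, -0.03, 0, 0, 0], [0.03, -0.16, 0.04, 0, 0, 0], [0.04, -0.15, 0.04, 0, 0, 0], [0.03, -0.16, 0.02, 0, 0, 0]]
```

drive_tool(
  targets=[
    [-0.03,0.11,-0.03,0,0,0],
    [-0.02,0.11,-0.03,0,0,0],
    [0.03,-0.16,0.04,0,0,0],
    [0.04,-0.15,0.04,0,0,0],
    [0.03,-0.16,0.02,0,0,0],
  ],
)

```text
t: 13.22
eef_pos: [0.5042, -0.067, 0.2934]
ee_rot: [3.14, 0.001, -1.345]
force: [-4.3, -0.4, -3.7]
width: 0.0361
```

```bash
sed -i "s/im,d,bl,wo=look(); cal/im,d,bl,wo=look(); cv2.imwrite('pics\/t%06.2f.png'%t,cv2.resize(im[90:240,160:360,::-1],None,fx=4,fy=4)); cal/; s/print('t %.3f theta/print(f['off'],m); print('t %.3f theta/" ctl.py; python3 ctl.py mpc 0; ls pics
```

```text
[[0.005714338361542559, 0.07538979090816156], [0.40478632073416065, -0.20638254793510669]] [array([301.10548523, 143.26722925]), array([303.6159292 , 173.21681416])]
t 13.225 theta -0.022 res 3.04px npx 711 1130 phi cmd 0.143 meas 0.134 side 0.0021 z 0.2934 (0.2943) F [-4.3 -0.4 -3.7] w 0.03605140702250049
theta est -0.022 vel 0.096 c -0.184 k 1.113 G 1.580 fit res [ 0.     0.001 -0.001 -0.001 -0.001  0.     0.   ]
pred theta [-0.02 -0.01 -0.01 -0.   -0.   -0.   -0.   -0.   -0.   -0.   -0.   -0.
 -0.   -0.    0.    0.    0.   -0.   -0.  ] vmax 0.10
phi plan [0.147 0.155 0.158 0.16  0.163]
[[0.0, 0.02, 0.0, 0, 0, 0], [-0.01, 0.03, 0.0, 0, 0, 0], [0.0, 0.01, -0.01, 0, 0, 0], [0.0, 0.01, 0.0, 0, 0, 0], [-0.01, 0.01, 0.0, 0, 0, 0]]
a.png
scene0.png
scene1.png
t013.22.png
top0.png
wrist1.png
```

View pics/t013.22.png

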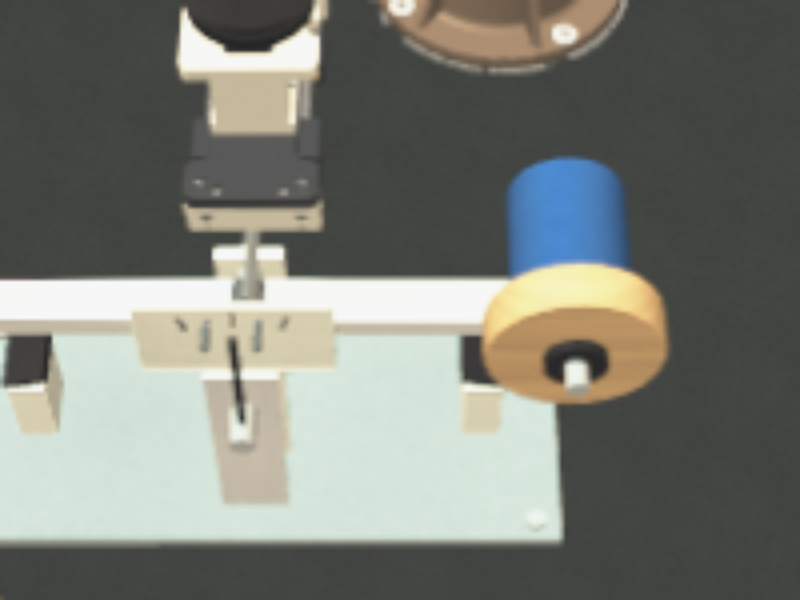

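```bash
python3 - <<'E'
from ctl import *
import json
f=json.load(open('f.json')); cal=K('scene')
for th in (-.3,-.1,0,.1): print(th,[ (project(T(beam(np.array(p),th)),cal)[0]+o).round(1).tolist() for p,o in zip(f['pts'],f['off'])])
# needle pixels (tip) at level: upright at +x side
print(project(T([[.07,0,.15],[.07,0,.2],[.07,-.02,.2],[.07,.02,.2]]),cal))
E
```

```text
-0.3 [[293.6, 127.9], [296.2, 159.3]]
-0.1 [[301.9, 138.0], [303.4, 168.7]]
0 [[304.7, 143.1], [305.5, 173.5]]
0.1 [[306.5, 148.3], [306.7, 178.3]]
[[219.82218469 186.26881266]
 [218.54614151 176.40804896]
 [211.09811488 176.37606823]
 [226.002352   176.4414312 ]]
```

The needle tip (232,340) stands midway between the pegs (205 and 258 at row 335), so the beam is level. The column coordinate biased my estimate by about -0.02, so I'll use rows only and rescale the log.

```bash
sed -i "s/project(T(beam(np.array(p),th)),cal)\[0\]+o-c for/(project(T(beam(np.array(p),th)),cal)[0]+o-c)[1:] for/" ctl.py
python3 - <<'E'
import json
f=json.load(open('f.json')); r=[-.02,.08,-.01]; f['acc']=[a-.04*b for a,b in zip(f['acc'],r)]; f['pend']=None
f['log']=[[t,-.3+(a+.3)*.298/.278] for t,a in f['log']]; json.dump(f,open('f.json','w'))
E
python3 ctl.py mpc 0
```

```text
[[0.005714338361542559, 0.07538979090816156], [0.40478632073416065, -0.20638254793510669]] [array([301.16526611, 143.53081232]), array([303.67825312, 173.5855615 ])]
t 13.275 theta 0.005 res 0.17px npx 714 1122 phi cmd 0.143 meas 0.131 side 0.0021 z 0.2935 (0.2943) F [-4.1 -1.3 -2.6] w 0.036173399293524026
theta est 0.004 vel 0.090 c -0.193 k 1.129 G 1.570 fit res [ 0.    -0.    -0.    -0.001 -0.     0.001 -0.001]
pred theta [ 0.    0.01  0.02  0.02  0.01  0.    0.   -0.   -0.   -0.   -0.   -0.
  0.    0.    0.    0.   -0.   -0.   -0.  ] vmax 0.09
phi plan [0.127 0.115 0.135 0.155 0.175]
[[0.02, -0.06, 0.01, 0, 0, 0], [0.01, -0.05, 0.01, 0, 0, 0], [-0.02, 0.08, -0.01, 0, 0, 0], [-0.02, 0.08, -0.01, 0, 0, 0], [-0.02, 0.08, -0.02, 0, 0, 0]]
```

drive_tool(
  targets=[
    [0.02,-0.06,0.01,0,0,0],
    [0.01,-0.05,0.01,0,0,0],
    [-0.02,0.08,-0.01,0,0,0],
    [-0.02,0.08,-0.01,0,0,0],
    [-0.02,0.08,-0.02,0,0,0],
  ],
)

```text
t: 13.95
eef_pos: [0.5031, -0.0621, 0.2932]
ee_rot: [3.141, -0.001, -1.345]
force: [-4.3, -3.5, -2.9]
width: 0.0359
```

```bash
python3 ctl.py mpc 0
```

```text
[[0.005714338361542559, 0.07538979090816156], [0.40478632073416065, -0.20638254793510669]] [array([301.3005618 , 143.88342697]), array([303.82481752, 174.21167883])]
t 13.950 theta 0.014 res 0.01px npx 712 1096 phi cmd 0.175 meas 0.165 side 0.0021 z 0.2932 (0.2935) F [-4.3 -3.5 -2.9] w 0.035854205453835185
theta est 0.014 vel -0.016 c -0.187 k 1.114 G 1.584 fit res [-0.     0.     0.    -0.001  0.001 -0.001  0.   ]
pred theta [ 0.01  0.01  0.01  0.01  0.01  0.    0.    0.   -0.   -0.   -0.   -0.
  0.    0.    0.    0.    0.   -0.  ] vmax 0.02
phi plan [0.16  0.145 0.152 0.16  0.17 ]
[[0.02, -0.06, 0.01, 0, 0, 0], [0.01, -0.06, 0.01, 0, 0, 0], [-0.01, 0.03, 0.0, 0, 0, 0], [0.0, 0.03, -0.01, 0, 0, 0], [-0.01, 0.04, 0.0, 0, 0, 0]]
```

drive_tool(
  targets=[
    [0.02,-0.06,0.01,0,0,0],
    [0.01,-0.06,0.01,0,0,0],
    [-0.01,0.03,0.0,0,0,0],
    [0.0,0.03,-0.01,0,0,0],
    [-0.01,0.04,0.0,0,0,0],
  ],
)

```text
t: 14.62
eef_pos: [0.5033, -0.0629, 0.2934]
ee_rot: [3.14, -0.001, -1.345]
force: [-5.4, -3.9, -6.3]
width: 0.036
```

drive_tool(
  targets=[
    [0,0,0,0,0,0],
    [0,0,0,0,0,0],
    [0,0,0,0,0,0],
  ],
)

```text
t: 15.0
eef_pos: [0.5033, -0.0629, 0.2935]
ee_rot: [3.14, -0.001, -1.345]
force: [-4.9, -3.4, -5.7]
width: 0.0359
```

```bash
python3 ctl.py mpc 0
```

```text
[[0.005714338361542559, 0.07538979090816156], [0.40478632073416065, -0.20638254793510669]] [array([301.20505618, 143.50983146]), array([303.60582011, 173.36772487])]
t 15.000 theta 0.002 res 0.28px npx 712 1134 phi cmd 0.170 meas 0.160 side 0.0021 z 0.2935 (0.2936) F [-4.9 -3.4 -5.7] w 0.035937020528336604
theta est 0.002 vel -0.004 c -0.186 k 1.112 G 1.585 fit res [-0.     0.001 -0.001  0.001 -0.001  0.001 -0.   ]
pred theta [ 0.  0.  0.  0.  0.  0.  0.  0. -0. -0. -0. -0.  0.  0.  0.  0.  0. -0.] vmax 0.00
phi plan [0.167 0.165 0.165 0.167 0.167]
[[0.0, -0.01, 0.0, 0, 0, 0], [0.0, -0.01, 0.0, 0, 0, 0], [0.0, 0.0, 0.0, 0, 0, 0], [0.0, 0.01, 0.0, 0, 0, 0], [0.0, 0.0, 0.0, 0, 0, 0]]
```

Balanced (θ 0.002, rate about 0).

drive_tool(
  targets=[
    [0.0,-0.01,0.0,0,0,0],
    [0.0,-0.01,0.0,0,0,0],
    [0.0,0.0,0.0,0,0,0],
    [0.0,0.01,0.0,0,0,0],
    [0.0,0.0,0.0,0,0,0],
  ],
)

```text
t: 15.68
eef_pos: [0.5034, -0.0631, 0.2935]
ee_rot: [3.14, -0.001, -1.345]
force: [-4.5, -2.2, -5.1]
width: 0.0359
```

drive_tool(
  targets=[
    [0,0,0,0,0,0],
    [0,0,0,0,0,0],
    [0,0,0,0,0,0],
    [0,0,0,0,0,0],
    [0,0,0,0,0,0],
  ],
)

```text
t: 16.3
eef_pos: [0.5033, -0.0632, 0.2935]
ee_rot: [3.14, -0.001, -1.345]
force: [-5.5, -2.7, -5.5]
width: 0.036
```

```bash
python3 ctl.py mpc 0
```

```text
[[0.005714338361542559, 0.07538979090816156], [0.40478632073416065, -0.20638254793510669]] [array([301.14545455, 143.54265734]), array([303.6369258 , 173.41077739])]
t 16.300 theta 0.003 res 0.27px npx 715 1132 phi cmd 0.167 meas 0.158 side 0.0021 z 0.2935 (0.2937) F [-5.5 -2.7 -5.5] w 0.03598798534319186
theta est 0.003 vel 0.003 c -0.185 k 1.105 G 1.592 fit res [ 0.     0.     0.001 -0.001  0.     0.    -0.   ]
pred theta [ 0.  0.  0.  0.  0.  0.  0. -0. -0. -0. -0. -0.  0.  0.  0.  0.  0. -0.] vmax 0.01
phi plan [0.163 0.16  0.162 0.165 0.167]
[[0.0, -0.02, 0.0, 0, 0, 0], [0.01, -0.01, 0.0, 0, 0, 0], [0.0, 0.01, 0.0, 0, 0, 0], [-0.01, 0.01, 0.0, 0, 0, 0], [0.0, 0.01, 0.0, 0, 0, 0]]
```

drive_tool(
  targets=[
    [0.0,-0.02,0.0,0,0,0],
    [0.01,-0.01,0.0,0,0,0],
    [0.0,0.01,0.0,0,0,0],
    [-0.01,0.01,0.0,0,0,0],
    [0.0,0.01,0.0,0,0,0],
  ],
)

```text
t: 16.98
eef_pos: [0.5033, -0.0632, 0.2935]
ee_rot: [3.14, -0.001, -1.345]
force: [-5.0, -3.4, -6.0]
width: 0.0359
```

drive_tool(
  targets=[
    [0,0,0,0,0,0],
    [0,0,0,0,0,0],
    [0,0,0,0,0,0],
    [0,0,0,0,0,0],
    [0,0,0,0,0,0],
  ],
)

```text
t: 17.6
eef_pos: [0.5034, -0.0632, 0.2935]
ee_rot: [3.14, -0.001, -1.345]
force: [-4.2, -2.9, -5.4]
width: 0.0356
```

```bash
python3 ctl.py mpc 0
```

```text
[[0.005714338361542559, 0.07538979090816156], [0.40478632073416065, -0.20638254793510669]] [array([301.18513324, 143.51753156]), array([303.61579414, 173.43655723])]
t 17.600 theta 0.003 res 0.24px npx 713 1127 phi cmd 0.167 meas 0.158 side 0.0021 z 0.2935 (0.2937) F [-4.2 -2.9 -5.4] w 0.03562571154332371
theta est 0.003 vel 0.002 c -0.183 k 1.095 G 1.598 fit res [ 0.     0.    -0.002 -0.     0.     0.001 -0.   ]
pred theta [ 0.  0.  0.  0.  0.  0.  0. -0. -0. -0. -0. -0.  0.  0.  0.  0.  0. -0.] vmax 0.01
phi plan [0.163 0.16  0.163 0.165 0.167]
[[0.0, -0.02, 0.0, 0, 0, 0], [0.01, -0.01, 0.0, 0, 0, 0], [-0.01, 0.01, 0.0, 0, 0, 0], [0.0, 0.01, 0.0, 0, 0, 0], [0.0, 0.01, 0.0, 0, 0, 0]]
```

drive_tool(
  targets=[
    [0.0,-0.02,0.0,0,0,0],
    [0.01,-0.01,0.0,0,0,0],
    [-0.01,0.01,0.0,0,0,0],
    [0.0,0.01,0.0,0,0,0],
    [0.0,0.01,0.0,0,0,0],
  ],
)

```text
t: 18.27
eef_pos: [0.5033, -0.0631, 0.2935]
ee_rot: [3.14, -0.001, -1.345]
force: [-4.1, -3.4, -5.4]
width: 0.0362
```

drive_tool(
  targets=[
    [0,0,0,0,0,0],
    [0,0,0,0,0,0],
    [0,0,0,0,0,0],
    [0,0,0,0,0,0],
    [0,0,0,0,0,0],
  ],
)

```text
t: 18.9
eef_pos: [0.5034, -0.0632, 0.2935]
ee_rot: [3.14, -0.001, -1.345]
force: [-4.2, -2.5, -5.8]
width: 0.0361
```

```bash
python3 ctl.py mpc 0
```

```text
[[0.005714338361542559, 0.07538979090816156], [0.40478632073416065, -0.20638254793510669]] [array([301.13445378, 143.52380952]), array([303.63964758, 173.26079295])]
t 18.900 theta 0.001 res 0.34px npx 714 1135 phi cmd 0.167 meas 0.158 side 0.0021 z 0.2935 (0.2937) F [-4.2 -2.5 -5.8] w 0.03609612447767537
theta est 0.001 vel 0.000 c -0.183 k 1.092 G 1.598 fit res [ 0.001 -0.001 -0.001 -0.     0.     0.    -0.   ]
pred theta [ 0.  0.  0.  0.  0.  0.  0. -0. -0. -0. -0. -0.  0.  0.  0.  0. -0. -0.] vmax 0.00
phi plan [0.165 0.165 0.165 0.165 0.167]
[[0.0, -0.01, 0.0, 0, 0, 0], [0.0, 0.0, 0.0, 0, 0, 0], [0.0, 0.0, 0.0, 0, 0, 0], [0.0, 0.0, 0.0, 0, 0, 0], [0.0, 0.01, 0.0, 0, 0, 0]]
```

drive_tool(
  targets=[
    [0.0,-0.01,0.0,0,0,0],
    [0.0,0.0,0.0,0,0,0],
    [0.0,0.0,0.0,0,0,0],
    [0.0,0.0,0.0,0,0,0],
    [0.0,0.01,0.0,0,0,0],
  ],
)

```text
t: 19.58
eef_pos: [0.5034, -0.0632, 0.2935]
ee_rot: [3.14, -0.001, -1.345]
force: [-5.2, -3.1, -6.1]
width: 0.036
```

drive_tool(
  targets=[
    [0,0,0,0,0,0],
    [0,0,0,0,0,0],
    [0,0,0,0,0,0],
    [0,0,0,0,0,0],
    [0,0,0,0,0,0],
  ],
)

```text
t: 20.2
eef_pos: [0.5034, -0.0632, 0.2935]
ee_rot: [3.14, -0.001, -1.345]
force: [-4.6, -3.1, -5.3]
width: 0.0355
```

```bash
python3 ctl.py mpc 0.15; ls pics | tail -1
```

```text
[[0.005714338361542559, 0.07538979090816156], [0.40478632073416065, -0.20638254793510669]] [array([301.1741573 , 143.50140449]), array([303.71274686, 173.58168761])]
t 20.200 theta 0.004 res 0.16px npx 712 1114 phi cmd 0.167 meas 0.158 side 0.0021 z 0.2935 (0.2937) F [-4.6 -3.1 -5.3] w 0.03551007404220637
theta est 0.004 vel 0.004 c -0.182 k 1.089 G 1.599 fit res [ 0.    -0.001 -0.     0.     0.     0.001 -0.   ]
pred theta [0.   0.01 0.01 0.03 0.05 0.08 0.1  0.11 0.13 0.14 0.15 0.15 0.15 0.15
 0.15 0.15 0.15 0.15] vmax 0.16
phi plan [0.223 0.282 0.236 0.19  0.143]
[[-0.05, 0.22, -0.05, 0, 0, 0], [-0.05, 0.23, -0.06, 0, 0, 0], [0.04, -0.18, 0.05, 0, 0, 0], [0.04, -0.18, 0.04, 0, 0, 0], [0.04, -0.19, 0.03, 0, 0, 0]]
wrist1.png
```

drive_tool(
  targets=[
    [-0.05,0.22,-0.05,0,0,0],
    [-0.05,0.23,-0.06,0,0,0],
    [0.04,-0.18,0.05,0,0,0],
    [0.04,-0.18,0.04,0,0,0],
    [0.04,-0.19,0.03,0,0,0],
  ],
)

```text
t: 20.88
eef_pos: [0.5042, -0.0669, 0.2943]
ee_rot: [3.141, 0.0, -1.345]
force: [-5.3, -1.7, -3.1]
width: 0.0357
```

```bash
python3 ctl.py mpc 0.24
```

```text
[[0.005714338361542559, 0.07538979090816156], [0.40478632073416065, -0.20638254793510669]] [array([301.62570621, 146.0960452 ]), array([304.16757246, 175.9375    ])]
t 20.875 theta 0.054 res 0.18px npx 708 1104 phi cmd 0.143 meas 0.135 side 0.0021 z 0.2943 (0.2943) F [-5.3 -1.7 -3.1] w 0.03572603475697426
theta est 0.056 vel 0.143 c -0.189 k 1.127 G 1.598 fit res [ 0.     0.001  0.001  0.001  0.    -0.005  0.002]
pred theta [0.06 0.08 0.09 0.12 0.14 0.16 0.18 0.2  0.22 0.23 0.25 0.27 0.29 0.3
 0.3  0.3  0.3  0.3 ] vmax 0.16
phi plan [0.165 0.19  0.165 0.143 0.117]
[[-0.02, 0.09, -0.01, 0, 0, 0], [-0.02, 0.1, -0.02, 0, 0, 0], [0.02, -0.1, 0.02, 0, 0, 0], [0.02, -0.09, 0.01, 0, 0, 0], [0.02, -0.1, 0.02, 0, 0, 0]]
```

drive_tool(
  targets=[
    [-0.02,0.09,-0.01,0,0,0],
    [-0.02,0.1,-0.02,0,0,0],
    [0.02,-0.1,0.02,0,0,0],
    [0.02,-0.09,0.01,0,0,0],
    [0.02,-0.1,0.02,0,0,0],
  ],
)

```text
t: 21.55
eef_pos: [0.5051, -0.0706, 0.2949]
ee_rot: [3.141, 0.001, -1.345]
force: [-5.1, -0.0, -4.6]
width: 0.0353
```

```bash
python3 ctl.py mpc 0.24
```

```text
[[0.005714338361542559, 0.07538979090816156], [0.40478632073416065, -0.20638254793510669]] [array([301.7776204 , 149.85127479]), array([304.21234799, 179.36295603])]
t 21.550 theta 0.126 res 0.19px npx 706 1069 phi cmd 0.117 meas 0.112 side 0.0022 z 0.2949 (0.2949) F [-5.1 -0.  -4.6] w 0.03533665966473456
theta est 0.130 vel 0.107 c -0.195 k 1.161 G 1.552 fit res [ 0.     0.004  0.003  0.001 -0.008 -0.004  0.004]
pred theta [0.13 0.14 0.16 0.18 0.2  0.22 0.23 0.24 0.24 0.24 0.24 0.24 0.24 0.24
 0.24 0.24 0.24 0.24] vmax 0.15
phi plan [0.158 0.195 0.155 0.115 0.075]
[[-0.03, 0.16, -0.03, 0, 0, 0], [-0.04, 0.15, -0.02, 0, 0, 0], [0.04, -0.16, 0.02, 0, 0, 0], [0.04, -0.16, 0.03, 0, 0, 0], [0.03, -0.16, 0.01, 0, 0, 0]]
```

drive_tool(
  targets=[
    [-0.03,0.16,-0.03,0,0,0],
    [-0.04,0.15,-0.02,0,0,0],
    [0.04,-0.16,0.02,0,0,0],
    [0.04,-0.16,0.03,0,0,0],
    [0.03,-0.16,0.01,0,0,0],
  ],
)

```text
t: 22.22
eef_pos: [0.5067, -0.0774, 0.2956]
ee_rot: [3.141, 0.001, -1.345]
force: [-6.4, 0.9, -2.1]
width: 0.036
```

```bash
python3 ctl.py mpc 0.27
```

```text
[[0.005714338361542559, 0.07538979090816156], [0.40478632073416065, -0.20638254793510669]] [array([301.53991292, 153.89404935]), array([303.97992352, 182.8499044 ])]
t 22.225 theta 0.203 res 0.31px npx 689 1046 phi cmd 0.075 meas 0.069 side 0.0022 z 0.2956 (0.2955) F [-6.4  0.9 -2.1] w 0.03596670242838955
theta est 0.203 vel 0.103 c -0.192 k 1.138 G 1.505 fit res [-0.     0.004  0.002 -0.006 -0.003  0.002  0.   ]
pred theta [0.2  0.22 0.23 0.24 0.26 0.27 0.28 0.29 0.29 0.3  0.3  0.3  0.28 0.26
 0.24 0.22 0.19 0.17] vmax 0.11
phi plan [0.115 0.155 0.13  0.105 0.08 ]
[[-0.03, 0.16, -0.01, 0, 0, 0], [-0.04, 0.16, -0.03, 0, 0, 0], [0.02, -0.1, 0.02, 0, 0, 0], [0.03, -0.1, 0.01, 0, 0, 0], [0.02, -0.1, 0.01, 0, 0, 0]]
```

drive_tool(
  targets=[
    [-0.03,0.16,-0.01,0,0,0],
    [-0.04,0.16,-0.03,0,0,0],
    [0.02,-0.1,0.02,0,0,0],
    [0.03,-0.1,0.01,0,0,0],
    [0.02,-0.1,0.01,0,0,0],
  ],
)

```text
t: 22.9
eef_pos: [0.5065, -0.0765, 0.2956]
ee_rot: [3.141, 0.001, -1.345]
force: [-7.3, 0.7, -1.1]
width: 0.0359
```

```bash
python3 ctl.py ramp 0.05
```

```text
[[0.005714338361542559, 0.07538979090816156], [0.40478632073416065, -0.20638254793510669]] [array([300.88558692, 157.59583952]), array([303.19000979, 186.21253673])]
t 22.900 theta 0.276 res 0.31px npx 673 1021 phi cmd 0.080 meas 0.075 side 0.0022 z 0.2956 (0.2955) F [-7.3  0.7 -1.1] w 0.035936172835685024
theta est 0.275 vel 0.115 c -0.191 k 1.125 G 1.523 fit res [-0.     0.006 -0.004 -0.003  0.     0.002 -0.   ]
phi plan [0.09 0.1  0.11 0.12 0.13]
[[-0.01, 0.04, 0.0, 0, 0, 0], [-0.01, 0.04, -0.01, 0, 0, 0], [-0.01, 0.04, 0.0, 0, 0, 0], [-0.01, 0.04, -0.01, 0, 0, 0], [-0.01, 0.04, 0.0, 0, 0, 0]]
```

drive_tool(
  targets=[
    [-0.01,0.04,0.0,0,0,0],
    [-0.01,0.04,-0.01,0,0,0],
    [-0.01,0.04,0.0,0,0,0],
    [-0.01,0.04,-0.01,0,0,0],
    [-0.01,0.04,0.0,0,0,0],
  ],
)

```text
t: 23.58
eef_pos: [0.5048, -0.069, 0.295]
ee_rot: [3.141, -0.001, -1.345]
force: [-6.1, -1.6, -2.3]
width: 0.0358
```

```bash
python3 ctl.py ramp 0.17
```

```text
[[0.005714338361542559, 0.07538979090816156], [0.40478632073416065, -0.20638254793510669]] [array([300.92124814, 157.62555721]), array([303.1502947 , 186.29273084])]
t 23.575 theta 0.277 res 0.28px npx 673 1018 phi cmd 0.130 meas 0.122 side 0.0022 z 0.2950 (0.2946) F [-6.1 -1.6 -2.3] w 0.035816533627268936
theta est 0.284 vel 0.060 c -0.202 k 1.200 G 1.545 fit res [ 0.    -0.006  0.002  0.01   0.006 -0.019  0.008]
phi plan [0.165 0.198 0.231 0.267 0.301]
[[-0.03, 0.14, -0.02, 0, 0, 0], [-0.03, 0.13, -0.03, 0, 0, 0], [-0.03, 0.13, -0.03, 0, 0, 0], [-0.03, 0.14, -0.03, 0, 0, 0], [-0.03, 0.13, -0.04, 0, 0, 0]]
```

The estimate is unchanged at 0.277 despite the extra down-torque, so the head is on its stop (the camera scale reads slightly short). I'll relax the spring before releasing.

drive_tool(
  targets=[
    [-0.03,0.14,-0.02,0,0,0],
    [-0.03,0.13,-0.03,0,0,0],
    [-0.03,0.13,-0.03,0,0,0],
    [-0.03,0.14,-0.03,0,0,0],
    [-0.03,0.13,-0.04,0,0,0],
  ],
)

```text
t: 24.25
eef_pos: [0.4986, -0.0424, 0.2896]
ee_rot: [3.141, -0.001, -1.345]
force: [-8.9, -1.2, 3.9]
width: 0.0359
```

```bash
python3 ctl.py ramp 0.0; ls pics
```

```text
[[0.005714338361542559, 0.07538979090816156], [0.40478632073416065, -0.20638254793510669]] [array([300.8620178 , 157.64836795]), array([303.14313725, 186.28431373])]
t 24.250 theta 0.277 res 0.30px npx 674 1020 phi cmd 0.301 meas 0.291 side 0.0021 z 0.2896 (0.2886) F [-8.9 -1.2  3.9] w 0.035888804508095416
theta est 0.300 vel 0.000 c -0.198 k 1.126 G 1.571 fit res [-0.     0.     0.    -0.001  0.     0.023  0.023]
phi plan [0.301 0.301 0.301 0.301 0.301]
[[0.0, 0.0, 0.0, 0, 0, 0], [0.0, 0.0, 0.0, 0, 0, 0], [0.0, 0.0, 0.0, 0, 0, 0], [0.0, 0.0, 0.0, 0, 0, 0], [0.0, 0.0, 0.0, 0, 0, 0]]
a.png
scene0.png
scene1.png
t013.22.png
t013.28.png
t013.95.png
t015.00.png
t016.30.png
t017.60.png
t018.90.png
t020.20.png
t020.88.png
t021.55.png
t022.23.png
t022.90.png
t023.57.png
t024.25.png
top0.png
wrist1.png
```

drive_tool(
  targets=[
    [0,0,0,0,0,0],
    [0,0,0,0,0,0],
    [0,0,0,0,0,0],
    [0,0,0,0,0,0],
    [0,0,0,0,0,0],
  ],
  claw=1,
)

```text
t: 24.92
eef_pos: [0.4992, -0.042, 0.2886]
ee_rot: [-3.141, -0.0, -1.345]
force: [-1.0, -0.4, -1.6]
width: 0.0808
```

drive_tool(
  targets=[
    [0,0,0.4,0,0,0],
    [0,0,0.7,0,0,0],
    [0,0,0.8,0,0,0],
    [0,0,0.8,0,0,0],
    [0,0,0.8,0,0,0],
  ],
)

```text
t: 25.55
eef_pos: [0.4989, -0.0421, 0.431]
ee_rot: [-3.14, -0.0, -1.345]
force: [0.9, -0.2, 0.0]
width: 0.0877
```

drive_tool(
  targets=[
    [0,0,0,0,0,0],
    [0,0,0,0,0,0],
    [0,0,0,0,0,0],
    [0,0,0,0,0,0],
    [0,0,0,0,0,0],
  ],
)

```text
t: 26.18
eef_pos: [0.4989, -0.042, 0.4283]
ee_rot: [3.141, -0.0, -1.345]
force: [-0.1, -0.7, 0.6]
width: 0.0873
```

```bash
python3 ctl.py ramp 0.0; mv $(ls pics/t*.png|grep -v top|tail -1) pics/final.png
```

```text
[[0.005714338361542559, 0.07538979090816156], [0.40478632073416065, -0.20638254793510669]] [array([300.92124814, 157.62555721]), array([303.15187377, 186.33431953])]
t 26.175 theta 0.277 res 0.26px npx 673 1014 phi cmd 0.301 meas 0.293 side 0.0024 z 0.4283 (0.2886) F [-0.1 -0.7  0.6] w 0.08730123982437438
theta est 0.300 vel 0.000 c -0.199 k 1.119 G 1.576 fit res [ 0.     0.001 -0.001  0.     0.023  0.023  0.023]
phi plan [0.301 0.301 0.301 0.301 0.301]
[[0.0, 0.0, 0.0, 0, 0, 0], [0.0, 0.0, 0.0, 0, 0, 0], [0.0, 0.0, 0.0, 0, 0, 0], [0.0, 0.0, 0.0, 0, 0, 0], [0.0, 0.0, 0.0, 0, 0, 0]]
```

View pics/final.png

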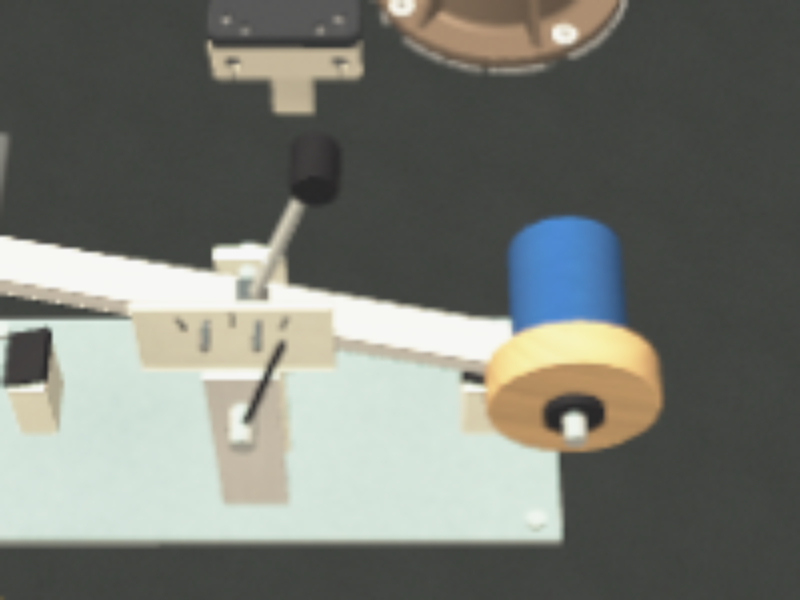

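The needle (280,345) is in line with the head-side end mark (284,322), the beam lies on the rest pad (475,378), and the gripper is clear above the free knob (315,170). I'm handing in.

```bash
python3 -c "
from station import arm
print(arm.job_done())"
```

```text
the job is handed in; nothing more can be done
None
```

The honing head is on its work rest and the lever is let go; I handed the job in at about 26 s. No verdict was reported.

- **Levelling:** I pinched the knob and wound up the spring until the beam lifted off its stop. I then held it level using camera feedback, within about 0.015 rad of level from roughly 13.2 s to 20.2 s. The needle stood midway between the pegs.
- **Lowering:** I brought the head down at no more than about 0.16 rad/s, relaxed the spring, opened the gripper and lifted clear.
- **Last checks:** The beam did not move between the last few pictures. The needle points at the head-side end mark, the head is on its pad, the gripper is well above the knob, and the tool force is within its noise.
- **What disagreed:**
    - **Final angle:** my camera estimate of the resting angle reads 0.277 rad, although the stop is at 0.30 rad. It did not change under extra down-torque, so I take this as a scale error of about 0.02 rad and not a gap.
    - **Earlier bias:** an earlier estimate was also about 0.02 rad low, and I corrected it against the gauge needle.
- **Not checked:** I did not re-measure the tub, jug and chisel at the end. The arm stayed on the robot's side of them and never came near them.

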